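Load the power cell into its charging dock

TASK

Load the round grey power cell from the wooden rest into the white charging dock, flat end against the coil spring and black-collared end at the lip: press the spring back until that end clears the lip, and let it down so that the cell lies flat and fully home behind the lip. Then swing the dock's keeper arm all the way across over the cell. Leave the spice jar, salt mill and tin where they stand.

Things in the scene. Friction and masses are not known exactly. Their poses are not given: they have to be found in the camera images.
- cell: the loose power cell: a plain grey cylinder 38 mm in diameter, 116 mm long, about 0.2 kg, flat at both ends, a 12 mm wide black collar round one end. It lies level on a low wooden rest (84 x 34 mm, rails 14 mm high), its axis 29 mm above the worktop. Origin: its middle, on its axis. x runs along it, away from the collared end; it may roll about x
- collar (a point): centre of the cell's collared end face (58 mm from the cell's middle)
- dock: the white charging dock, fixed to the worktop, 186 x 64 mm, its bay floor 8 mm above the worktop. Origin: underside, below the middle of a fully home cell; x runs along the bay from lip to spring, z up. Side guides 44 mm apart, 33 mm high, bevelled tops, at x = -72..-40 and 24..52 mm; between them the sides are open down to the floor for fingers. Spring housing x = 52..111 mm, 47 mm high
- seat (a point): where the middle of a fully home cell lies: 27 mm above the dock's underside, over its origin; same axes as the dock. A cell only laid in has its plain end down on the floor before the spring plate and its collared end up on the lip, sloping 5 degrees (its middle then about 8 mm nearer the lip and 5 mm higher)
- lip (a point): top inner edge, at mid-width, of the lip: a flat-topped block across the bay, 16 mm thick (dock x = -74..-58 mm), its top 19 mm above the worktop, 11 mm above the bay floor. A home cell's collared end face stands against its inner side
- spring (a joint): travel of the spring's steel plate (31 mm disc, centre 27 mm above the worktop) towards +x of the dock, m: 0 free (plate face at dock x = +52 mm), 0.006 with the cell home, about 0.011 needed to bring the collared end past the lip, 0.017 at the stop. 2 N at the start, 9 N at the stop
- keeper (a joint): angle of the keeper, a grey flat arm 50 mm long on a post at dock x = -50, y = +41 mm, rad: 0 points to dock -x, 1.57 (stop) straight across over the cell (to dock -y), down to -0.5 swung outwards. It stays where it is left; its underside is 49 mm above the worktop (a home cell's top is at 46 mm), its top 57 mm. It does not pass over a cell that still stands on the lip
- keeper_peg (a point): top centre of the round upright peg (13 mm across, 13 mm high above the arm) at the keeper's free end, 50 mm from its pivot, 70 mm above the worktop; push it to swing the keeper
- jar: spice jar with a red cap, 45 mm across, 106 mm high; leave alone. Origin: centre of its underside
- salt_mill: small clear salt shaker with a grey cap, 44 mm across, 90 mm high; leave alone. Origin: centre of its underside
- tin: food tin, 58 mm across, 72 mm high; leave alone. Origin: centre of its underside
Mind the look-alikes: they are no part of the job. What is shaped like the cell but pink is not meant.

How it is judged:
By the outcome, as a careful person would: the job done as asked, in the order asked, and still so for the second after the job is handed in, with the robot touching nothing.
It also fails if it takes over 61 s, if anything falls off the work surface, if the arm or the gripper's body presses on something with over 40 N, if the wrist force passes 120 N, or if a joint passes its speed limit or range.

ROBOT

A 7-joint arm with a two-finger parallel gripper is mounted at the origin on a cart in front of the work surface, level with it; the furniture and walls round the work are solid. World frame = base frame: x ahead of the robot, y to its left, z up, the work surface at z = 0. Lengths are in m, angles in rad, forces in N, time in s.
With the tool pointing down it reaches from about 0.425 to 1.025 m from the base axis. Payload 3.6 kg.
Tool frame: the origin (TCP) lies between the finger pads; the fingertips stand 17 mm ahead of it and the grasp point (between the pads) lies 2 mm behind it; z points along the fingers, y is the line along which they close (so a half turn about z gives the same grasp; the last joint's range is limited). The gripper opens to 85 mm and grips with 20 to 120 N. Pads are 22 mm wide; open, the fingers measure 114 mm over their backs; the gripper's body (76 mm by 85 mm) begins 54 mm behind the grasp point. The pads swing forward as they close: fully open they stand 13 mm farther back than shut.
Start: joints at [1.016, 0.591, 0.048, 1.609, -0.033, 0.943, -0.034], TCP at [0.323, -0.649, 0.221] pointing down, gripper open.
Joint ranges: [-2.69, 2.69], [-0.47, 2.24], [-1.27, 1.36], [0.19, 2.51], [-1.53, 4.68], [0.08, 2.07], [-3.09, 3.09]. Speed limits (rad/s): [2.57, 2.57, 3.14, 3.14, 3.14, 3.14, 3.14].

INTERFACE

Orientations are given as a rotation vector (axis times angle).
In Python, from rig import manip, imaging gives the robot as it stands.
- The arm moves only by the tool carry_out, never from a script. Its argument "moves" is text: rows parted by semicolons, each of 7 numbers parted by spaces: the closure, from -1 (fully open) to 1 (shut), then the shift along the tool's x, y, z in m, then the turn, a rotation vector about the tool's x, y, z in degrees. In form: fingers dx dy dz rx ry rz; .... A call has 1 to 20 rows; each row shifts and turns the commanded pose from where the row before left it, along the tool's axes as they then stand; what a row does not reach is not made up. A row lasts 1/10 s, in which the tool goes at most 50 mm and 8.59 degrees, less where a joint would pass 70% of its speed; a pose out of reach is approached as far as the arm can. A call with a gripper value outside its range is refused whole. The fingers move at their own pace and stop on an object; the grip force is fixed at half the most. Time passes only in rows, so rows that do not move let the fingers close. It gives the time, the measured TCP pose, the force, the opening and the grip force at its end, in the units of the state.
- manip.sense(): the state, without advancing time (a new reading comes with each control period).
- imaging.capture(name): name is "scene" or "top" or "wrist"; returns a dict with "frame" (384x512x3 uint8, red, green, blue), "intrinsics" (3x3 intrinsics, pixels), "origin" and "attitude" of the camera in the world; the wrist camera has in their place "T_tool_cam" (4x4, takes a point from camera to tool coordinates, whose origin is the TCP and whose axes are the flange's). Camera axes: x right, y down, z forward; pixel columns grow to the right and rows downward; lengths in m; the calibration is good to about 2 mm. A picture is of the moment at which its call begins: read the wrist's pose just before it. There is no depth.
- manip.close_job(): hands the job in; it is judged then, once.
The state is a dict: "time_s": time; "joint_positions": joint angles; "qvel": joint speeds; "effort": joint torques, N m; "tcp_pos": TCP position; "orientation": TCP orientation; "wrist_force": force on the tool from outside, world axes, zero at the start; "wrist_torque": the same for the moment, N m; "width": finger opening in m; "gripper_force": force on a finger pad.
Only numpy, scipy, OpenCV 4.12 (cv2) and the standard library are available. Lean on these libraries where they do the work, as an engineer would, in place of code of your own. Each camera call takes 0.05 s, during which the arm holds its last target. There are 200 camera calls.

## Working session

There is one attempt and no reset: what is moved stays moved. The work goes in short steps, Python scripts to look and compute and a tool call to move; the robot and the scene stay as the last step left them, time stands still between calls to the robot, and variables do not carry over. Pictures are saved under pics/ and viewed, at most 10 in all, crops included, and the job is handed in when it is done.

Besides the shell and the picture viewer there is one more tool, called after "Request:" as name(argument=value, ...) on one line, values as JSON. carry_out: Moves the arm, as the interface text tells. Its arguments: {"type":"object","properties":{"moves":{"type":"string"}},"required":["moves"]}

```bash
mkdir -p pics; ls; python3 - <<'E'
from rig import manip, imaging
import cv2,numpy as np
s=manip.sense();print(s)
for n in("scene","top"):
    c=imaging.capture(n);cv2.imwrite(f"pics/{n}0.png",c["frame"][:,:,::-1]);print(n,c["intrinsics"],c["origin"],c["attitude"])
    np.savez(f"{n}0.npz",**c)
E
```

```text
pics
{'time_s': 0.0, 'joint_positions': array([ 1.01550764,  0.59210912,  0.04829864,  1.60982714, -0.03328355,
        0.94271382, -0.033684  ]), 'qvel': array([-0.000191  , -0.00091739, -0.00037454,  0.00044785, -0.00026124,
        0.00234945, -0.0001652 ]), 'effort': array([-2.86920103e-04, -5.48701930e+01,  1.54598929e+00, -1.98125607e+01,
        9.25089349e-03,  8.87311937e-03,  5.67178347e-06]), 'tcp_pos': array([ 0.32264454, -0.64829491,  0.21974636]), 'orientation': array([-3.05608281e+00, -7.18617828e-01,  1.02029521e-03]), 'wrist_force': array([-0.17862861,  0.26296358, -0.84096993]), 'wrist_torque': array([ 0.0199097 , -0.00652565, -0.04027959]), 'gripper_force': 0.0, 'width': 0.08554065377709823}
scene [[452.57115255   0.         252.91151244]
 [  0.         452.57115255 199.31129199]
 [  0.           0.           1.        ]] [-0.0424407   1.00674027  0.7672125 ] [-0.60551314  2.44458195 -1.46023736]
top [[360.66304483   0.         251.19792973]
 [  0.         360.66304483 196.38110925]
 [  0.           0.           1.        ]] [ 0.40328607 -0.11905132  1.35396485] [-2.18652557  2.16214078 -0.0976289 ]
```

View pics/top0.png

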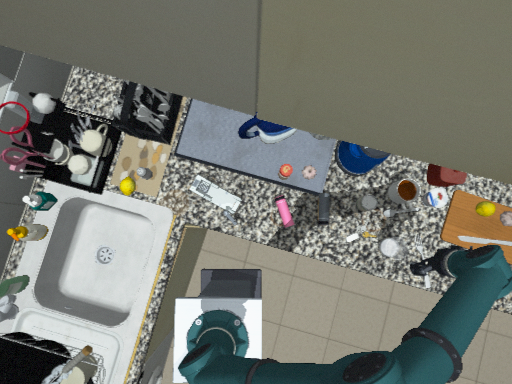

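View pics/scene0.png

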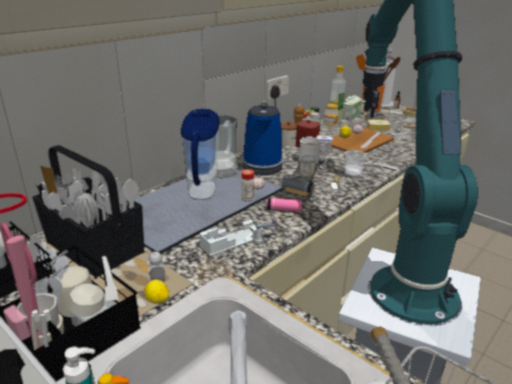

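The top view shows the white dock at about (216,196), a pink look-alike cell at (284,212), a dark/grey cylinder at (323,208), a red-capped jar at (285,170), and a second item at (309,172). Next is one close crop of both views.

```bash
cat > h.py <<'E'
import numpy as np,cv2
from scipy.spatial.transform import Rotation as R
def ray(c,u,v,z):
    d=R.from_rotvec(c["attitude"]).as_matrix()@np.linalg.inv(c["intrinsics"])@[u,v,1]
    o=np.array(c["origin"]);return (o+d*(z-o[2])/d[2])[:2]
def tool_T(s):
    T=np.eye(4);T[:3,:3]=R.from_rotvec(s["orientation"]).as_matrix();T[:3,3]=s["tcp_pos"];return T
E
python3 - <<'E'
import cv2,numpy as np
from h import ray
t=dict(np.load("top0.npz"));s=dict(np.load("scene0.npz"))
a=cv2.resize(t["frame"][155:235,180:380,::-1],None,fx=4,fy=4,interpolation=2)
b=cv2.resize(s["frame"][160:260,185:345,::-1],(448,280),interpolation=2)
b=cv2.copyMakeBorder(b,0,0,0,352,0)
cv2.imwrite("pics/crop1.png",np.vstack([a,b]))
for u,v in [(323,208),(284,212),(216,196),(309,172)]:print(u,v,ray(t,u,v,.03))
E
```

```text
323 208 [ 0.4839766  -0.38122218]
284 212 [ 0.46766673 -0.23796224]
216 196 [0.52385625 0.01288019]
309 172 [ 0.61708386 -0.33022268]
```

View pics/crop1.png

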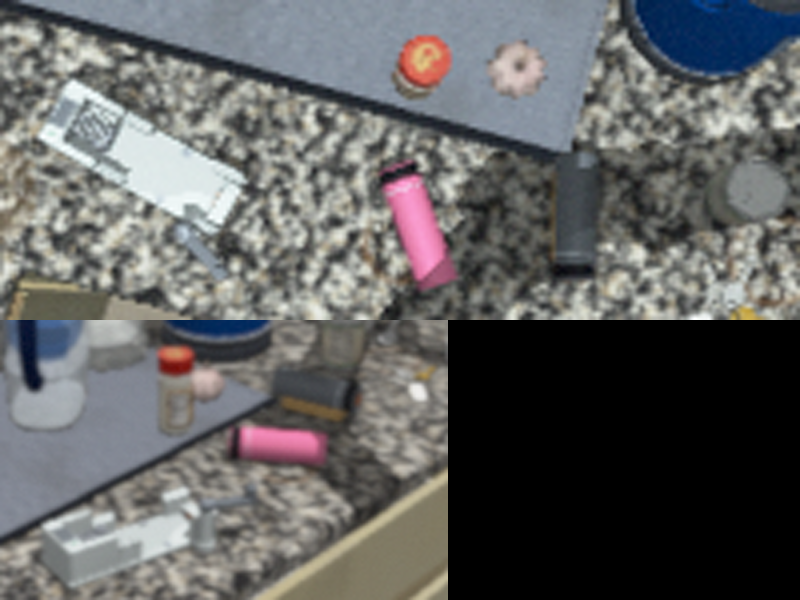

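Candidates: the grey cylinder with a black collar at top px (324,208), lying on the wooden rest, against the pink cylinder at (284,212), which is rejected. The crop confirms the grey one, with its collar end towards the robot. The dock's housing is at about (202,186), its lip at (234,207), and the keeper is swung outwards, its peg near (235,224). I'll look at the dock from above first, then the cell.

```bash
cat >> h.py <<'E'
def go(s,p,yaw=None):
    "tool-axes shift to p, then turn about tool z to yaw (deg) of tool x, tool down"
    M=R.from_rotvec(s["orientation"]).as_matrix()
    y0=np.degrees(np.arctan2(M[1,0],M[0,0]))
    d=M.T@(np.array(p)-s["tcp_pos"])
    print("yaw now",y0.round(2),"tilt z",M[:,2].round(4),"shift",d.round(4), "rz",None if yaw is None else round(-(yaw-y0),2))
E
python3 - <<'E'
from rig import manip,imaging
import numpy as np
from h import *
t=dict(np.load("top0.npz"));P=lambda x,y,z:ray(t,180+x/4,155+y/4,z)
a,b=P(577,155,.035),P(573,270,.035);print("cell",(a+b)/2,np.degrees(np.arctan2(*(a-b)[::-1])))
a,b=P(58,108,.047),P(228,208,.02);print("dock ends",a,b,np.degrees(np.arctan2(*(a-b)[::-1])))
s=manip.sense();go(s,[.50,0.0,.25],58)
c=imaging.capture("wrist");print(c["T_tool_cam"].round(4),c["intrinsics"])
E
```

```text
cell [ 0.48343521 -0.38298209] -2.3890198512840226
dock ends [0.57277183 0.09074481] [ 0.48472573 -0.06473192] 60.47722746963488
yaw now 26.46 tilt z [-0.001   0.0018 -1.    ] shift [ 0.4476 -0.5015 -0.0292] rz -31.54
[[-1.100e-03 -9.654e-01 -2.607e-01  6.620e-02]
 [ 1.000e+00 -1.300e-03  6.000e-04  8.000e-04]
 [-9.000e-04 -2.607e-01  9.654e-01 -1.525e-01]
 [ 0.000e+00  0.000e+00  0.000e+00  1.000e+00]] [[307.9027427    0.         258.40126329]
 [  0.         307.9027427  190.56686186]
 [  0.           0.           1.        ]]
```

Request:
carry_out(moves="-1 0.025 -0.028 -0.002 0 0 0;-1 0.025 -0.028 -0.002 0 0 0;-1 0.025 -0.028 -0.002 0 0 0;-1 0.025 -0.028 -0.002 0 0 0;-1 0.025 -0.028 -0.002 0 0 0;-1 0.025 -0.028 -0.002 0 0 0;-1 0.025 -0.028 -0.002 0 0 0;-1 0.025 -0.028 -0.002 0 0 0;-1 0.025 -0.028 -0.002 0 0 0;-1 0.025 -0.028 -0.002 0 0 0;-1 0.025 -0.028 -0.002 0 0 0;-1 0.025 -0.028 -0.002 0 0 0;-1 0.025 -0.028 -0.002 0 0 0;-1 0.025 -0.028 -0.002 0 0 0;-1 0.025 -0.028 -0.002 0 0 0;-1 0.025 -0.028 -0.002 0 0 0;-1 0.025 -0.028 0 0 0 0;-1 0.022 -0.025 0 0 0 0")

```text
time_s: 1.95
tcp_pos: [0.5002, 0.0006, 0.253]
orientation: [-3.058, -0.72, -0.0]
wrist_force: [0.8, 0.1, 0.1]
width: 0.0851
gripper_force: 0.0
```

Request:
carry_out(moves="-1 0 0 0 0 0 -8;-1 0 0 0 0 0 -8;-1 0 0 0 0 0 -8;-1 0 0 0 0 0 -8;-1 0 0 0 0 0 0;-1 0 0 0 0 0 0;-1 0 0 0 0 0 0")

```text
time_s: 2.65
tcp_pos: [0.4999, -0.0015, 0.2529]
orientation: [2.743, 1.531, -0.0]
wrist_force: [0.9, 0.2, 0.0]
width: 0.0855
gripper_force: 0.0
```

```bash
cat >> h.py <<'E'
def wcap(name):
    from rig import manip,imaging
    s=manip.sense();c=imaging.capture("wrist")
    T=tool_T(s)@c["T_tool_cam"]
    c=dict(frame=c["frame"],intrinsics=c["intrinsics"],origin=T[:3,3],attitude=R.from_matrix(T[:3,:3]).as_rotvec())
    np.savez(name+".npz",**c);cv2.imwrite(f"pics/{name}.png",cv2.resize(c["frame"][:,:,::-1],(768,576),interpolation=2));return s,c
E
python3 -c "
from h import *
s,c=wcap('w1');go(s,s['tcp_pos'],58);print(s['time_s'],s['tcp_pos'],s['wrist_force'],s['joint_positions'])"
```

```text
yaw now 58.33 tilt z [-1.e-04 -1.e-04 -1.e+00] shift [0. 0. 0.] rz 0.33
2.65 [ 0.49987879 -0.00148223  0.25285571] [0.85568868 0.17401956 0.04236627] [ 0.11336283  0.27676877 -0.24633807  2.06672817  0.09238926  0.80831041
 -0.74054224]
```

View pics/w1.png

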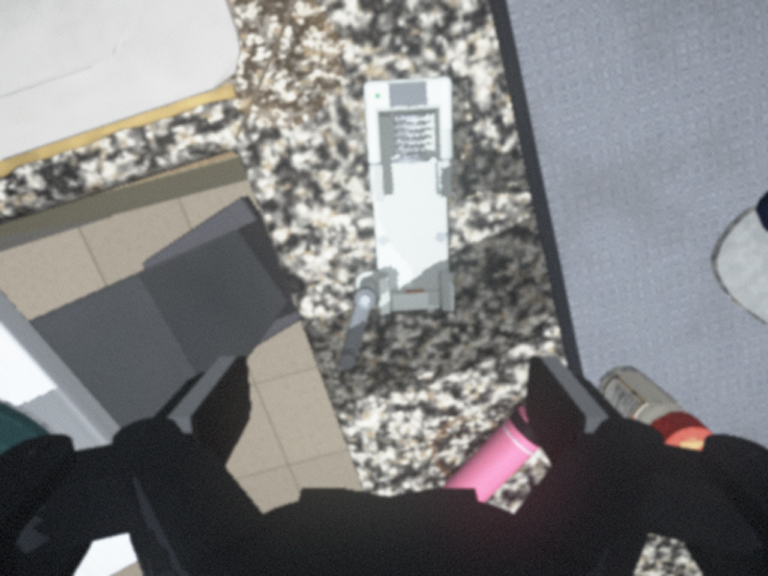

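The wrist view shows the dock upright in the picture: housing top corners near (365,82)/(450,77), lip end near (420,311), keeper post (365,297), peg (348,352). One enlarged crop will give the corners.

```bash
python3 -c "
from h import *
f=np.load('w1.npz')['frame'][45:255,215:315,::-1]
a=cv2.resize(f[:110],None,fx=4,fy=4,interpolation=2);b=cv2.resize(f[100:210],None,fx=4,fy=4,interpolation=2)
g=np.hstack([a,b]);print(g.shape);cv2.imwrite('pics/c2.png',g)"
```

```text
(440, 800, 3)
```

View pics/c2.png

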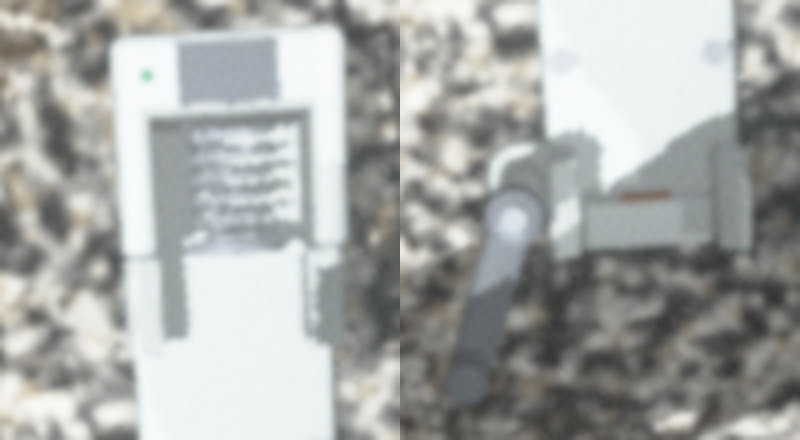

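The crop gives housing top corners (112,42), (341,28), (123,256), (346,248). The lip's inner edge runs (583,203)-(712,193) and its outer edge (585,248)-(712,242). The pivot is near (515,212) and the peg top near (468,382). I'll fit the dock pose by rigid alignment.

```bash
python3 - <<'E'
from h import *
c=dict(np.load('w1.npz'))
def P(x,y,z):
    u,v=(215+x/4,45+y/4) if x<400 else (215+(x-400)/4,145+y/4)
    return ray(c,u,v,z)
w=np.array([P(112,42,.047),P(341,28,.047),P(123,256,.047),P(346,248,.047),P(583,203,.019),P(712,193,.019),P(585,248,.019),P(712,242,.019)])
m=np.array([[111,32],[111,-32],[52,32],[52,-32],[-58,22],[-58,-22],[-74,22],[-74,-22]])/1e3
A,B=m-m.mean(0),w-w.mean(0)
th=np.arctan2((A[:,0]*B[:,1]-A[:,1]*B[:,0]).sum(),(A*B).sum())
Rm=np.array([[np.cos(th),-np.sin(th)],[np.sin(th),np.cos(th)]]);t=w.mean(0)-Rm@m.mean(0)
print("dock",t,np.degrees(th));print(((w-t)@Rm-m).round(4)*1e3)
for n,q in(("pivot",P(515,212,.057)),("peg",P(468,382,.07))):print(n,q,(q-t)@Rm)
from rig import manip
go(manip.sense(),[.50,-.383,.25],0)
E
```

```text
dock [ 0.52488629 -0.0020333 ] 61.630440486185584
[[-2.2 -1.2]
 [-2.3  1.1]
 [ 1.1 -0.3]
 [-0.4  1. ]
 [ 0.6 -1.2]
 [ 1.5  0.6]
 [ 1.1 -1. ]
 [ 0.7  1.1]]
pivot [ 0.46629262 -0.02496938] [-0.04802267  0.0406584 ]
peg [ 0.42901308 -0.05885889] [-0.09555571  0.05735788]
yaw now 58.37 tilt z [-2.e-04 -1.e-04 -1.e+00] shift [-0.3248  0.2002  0.0029] rz 58.37
```

Request:
carry_out(moves="-1 -0.025 0.0155 0 0 0 0;-1 -0.025 0.0155 0 0 0 0;-1 -0.025 0.0155 0 0 0 0;-1 -0.025 0.0155 0 0 0 0;-1 -0.025 0.0155 0 0 0 0;-1 -0.025 0.0155 0 0 0 0;-1 -0.025 0.0155 0 0 0 0;-1 -0.025 0.0155 0 0 0 0;-1 -0.025 0.0155 0 0 0 0;-1 -0.025 0.0155 0 0 0 0;-1 -0.025 0.0155 0 0 0 0;-1 -0.025 0.0155 0 0 0 0;-1 -0.025 0.0155 0 0 0 0;-1 0 0 0 0 0 8.5;-1 0 0 0 0 0 8.5;-1 0 0 0 0 0 8.5;-1 0 0 0 0 0 8.5;-1 0 0 0 0 0 8.5;-1 0 0 0 0 0 8.5;-1 0 0 0 0 0 8.5")

```text
time_s: 4.7
tcp_pos: [0.5017, -0.3836, 0.2528]
orientation: [3.141, -0.04, -0.0]
wrist_force: [0.6, -0.4, 0.3]
width: 0.0851
gripper_force: 0.0
```

Request:
carry_out(moves="-1 0 0 0 0 0 0;-1 0 0 0 0 0 0;-1 0 0 0 0 0 0")

```text
time_s: 5.0
tcp_pos: [0.5017, -0.3837, 0.2529]
orientation: [-3.141, 0.025, 0.0]
wrist_force: [-0.7, -0.3, -0.3]
width: 0.0858
gripper_force: 0.0
```

```bash
python3 -c "
from h import *
s,c=wcap('w2');go(s,[.484,-.383,.25],-2);print(s['tcp_pos'],s['joint_positions'])"
```

```text
yaw now -0.93 tilt z [-0.e+00  1.e-04 -1.e+00] shift [-0.0177 -0.0004  0.0029] rz 1.07
[ 0.50173293 -0.38366546  0.25285941] [ 0.47988763  0.44129806  0.14140008  1.80326859 -0.07682417  0.90239305
 -0.93144599]
```

View pics/w2.png

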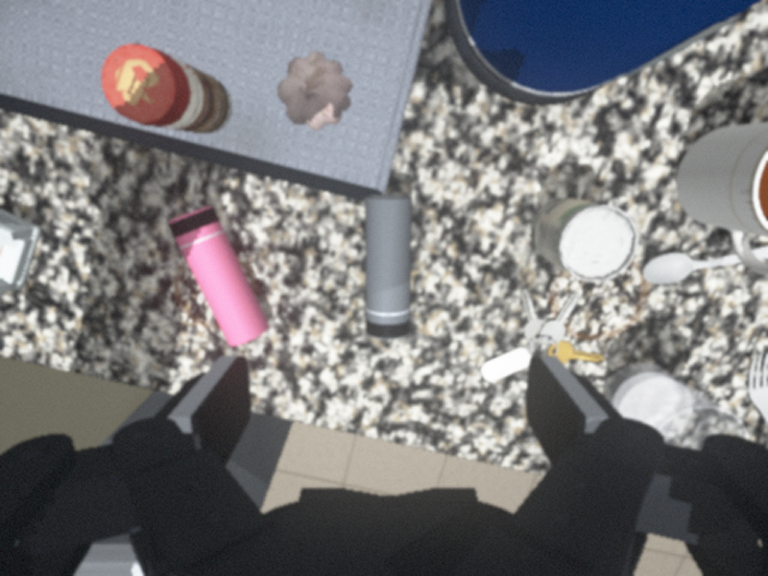

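The wrist view shows the grey cell on its rest, collar at the bottom (389,330), plain end at (388,195), silhouette x from 366 to 411. The pink one is at the left, keys and glass at the right with room for the fingers.

```bash
python3 -c "
from h import *
from rig import manip
c=dict(np.load('w2.npz'))
a=ray(c,388/1.5,195/1.5,.048);b=ray(c,389/1.5,338/1.5,.048);d=a-b
m=(a+b)/2;yaw=np.degrees(np.arctan2(d[1],d[0]));print(a,b,np.linalg.norm(d),m,yaw)
go(manip.sense(),[*m,.032],yaw)"
```

```text
[ 0.54346836 -0.38539512] [ 0.42723101 -0.38423448] 0.11624315284636925 [ 0.48534969 -0.3848148 ] -0.5720832372365927
yaw now -0.96 tilt z [ 0.e+00  1.e-04 -1.e+00] shift [-0.0164  0.0014  0.2209] rz -0.38
```

Request:
carry_out(moves="-1 -0.0165 0.0015 0.02 0 0 -0.4;-1 0 0 0.04 0 0 0;-1 0 0 0.04 0 0 0;-1 0 0 0.03 0 0 0;-1 0 0 0.03 0 0 0;-1 0 0 0.03 0 0 0;-1 0 0 0.02 0 0 0;-1 0 0 0.01 0 0 0;-1 0 0 0 0 0 0;0.2 0 0 0 0 0 0;1 0 0 0 0 0 0;1 0 0 0 0 0 0;1 0 0 0 0 0 0;1 0 0 0 0 0 0;1 0 0 0 0 0 0;1 0 0 0 0 0 0;1 0 0 0 0 0 0")

```text
time_s: 6.75
tcp_pos: [0.4878, -0.3852, 0.0377]
orientation: [3.141, -0.017, 0.007]
wrist_force: [-3.1, 4.6, 28.3]
width: 0.0004
gripper_force: 13.6
```

```bash
python3 -c "
from h import *
s,c=wcap('w3');print({k:np.round(s[k],3) for k in ('tcp_pos','width','gripper_force','wrist_force','wrist_torque')})"
```

```text
{'tcp_pos': array([ 0.488, -0.385,  0.038]), 'width': np.float64(0.0), 'gripper_force': np.float64(13.615), 'wrist_force': array([-3.1  ,  4.629, 28.327]), 'wrist_torque': array([ 1.175,  0.545, -0.01 ])}
```

View pics/w3.png

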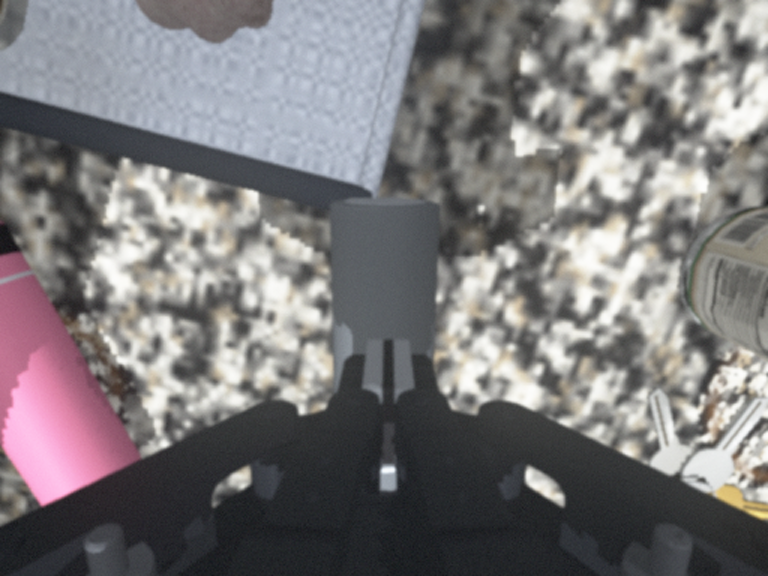

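Request:
carry_out(moves="-1 0 0 0 0 0 0;-1 0 0 0 0 0 0;-1 0 0 0 0 0 0;-1 0 0 0 0 0 0;-1 0 0 0 0 0 0")

```text
time_s: 7.3
tcp_pos: [0.4853, -0.385, 0.0334]
orientation: [3.141, -0.017, 0.001]
wrist_force: [-0.3, 0.2, -0.8]
width: 0.0722
gripper_force: 0.0
```

```bash
python3 -c "
from h import *
s,c=wcap('w4');print({k:np.round(s[k],4) for k in ('tcp_pos','width','gripper_force','wrist_force','wrist_torque')})
g=cv2.cvtColor(c['frame'],cv2.COLOR_RGB2HSV)
for r in range(125,260,8):
    row=c['frame'][r,190:330].astype(int);print(r,' '.join('%d'%x for x in row.mean(1)[::6]))
"
```

```text
{'tcp_pos': array([ 0.4853, -0.385 ,  0.0334]), 'width': np.float64(0.0722), 'gripper_force': np.float64(0.0), 'wrist_force': array([-0.3152,  0.1908, -0.8144]), 'wrist_torque': array([ 0.0282, -0.0416,  0.0075])}
125 69 71 69 70 72 72 68 71 70 68 143 104 95 111 99 101 116 134 85 69 124 120 127 144
133 94 97 97 102 102 102 103 99 95 92 86 85 116 125 96 63 112 136 76 51 54 75 128 148
141 98 100 97 97 98 101 98 93 90 89 85 81 131 127 98 98 84 103 88 68 63 85 51 88
149 92 96 94 98 96 98 96 96 89 86 83 85 108 122 128 90 74 68 81 72 84 92 81 75
157 95 96 97 99 99 95 96 93 88 88 87 81 124 125 122 110 60 92 62 62 99 113 98 65
165 93 96 98 96 97 95 99 92 91 90 82 82 187 158 123 111 108 77 68 99 88 92 101 58
173 94 100 98 98 96 97 96 91 89 87 87 83 193 208 167 153 146 159 101 118 194 208 145 130
181 97 100 100 99 97 99 95 93 91 86 84 87 197 210 197 169 152 150 156 103 157 196 133 145
189 98 100 101 98 103 98 97 91 90 90 84 83 199 211 199 163 112 140 133 126 222 239 134 113
197 101 101 98 100 101 100 98 93 91 91 87 86 206 211 200 163 232 234 111 173 205 208 170 182
205 98 99 101 99 103 100 101 95 94 91 88 102 206 212 202 158 124 116 135 184 209 183 150 169
213 103 98 101 99 99 99 100 94 94 127 127 110 208 210 205 155 82 112 160 239 218 117 104 124
221 112 97 102 103 101 99 115 157 151 138 129 109 207 211 206 147 76 123 190 192 219 146 163 198
229 127 149 123 100 129 158 166 154 146 139 128 110 211 180 206 139 100 133 170 219 133 199 239 242
237 116 151 158 163 167 169 164 157 149 137 129 105 210 179 207 160 178 182 158 221 215 201 186 233
245 122 149 157 164 165 168 165 159 148 141 128 108 210 182 206 164 203 113 134 190 231 249 250 187
253 138 147 158 162 167 167 164 157 149 139 124 110 208 189 208 176 228 155 198 195 249 242 101 148
```

View pics/w4.png

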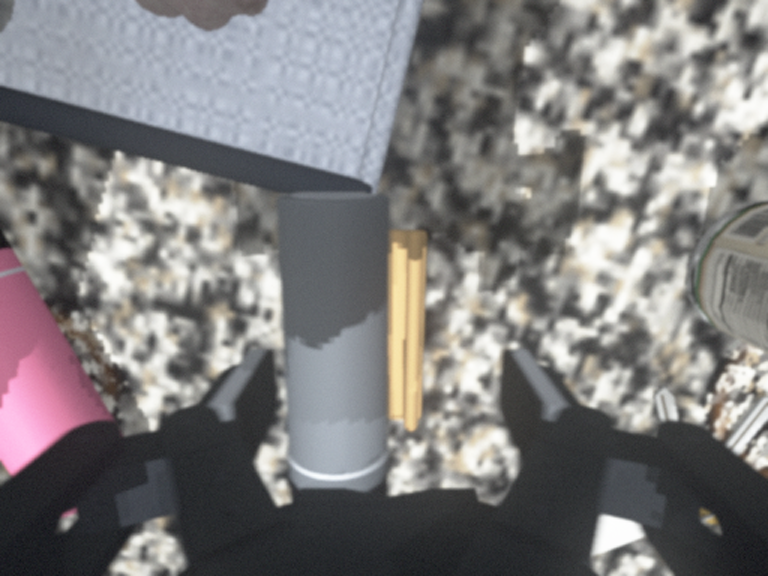

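The fingers closed over the top of the cell: the images put the fingertips about 28 mm further back than I assumed. The cell is now off to the left (x 285-388), beside or on the rest, whose edge shows at (405,330). I'll lift and look again.

Request:
carry_out(moves="-1 0 0 -0.02 0 0 0;-1 0 0 -0.04 0 0 0;-1 0 0 -0.04 0 0 0;-1 0 0 -0.04 0 0 0;-1 0 0 -0.04 0 0 0;-1 0 0 -0.037 0 0 0;-1 0 0 0 0 0 0;-1 0 0 0 0 0 0")

```text
time_s: 8.15
tcp_pos: [0.4852, -0.3846, 0.2502]
orientation: [3.141, -0.017, 0.001]
wrist_force: [0.1, 0.9, -0.4]
width: 0.0856
gripper_force: 0.0
```

```bash
python3 -c "
from h import *
from rig import imaging
s,c=wcap('w5');go(s,s['tcp_pos'],0);print(s['tcp_pos'],s['width'])
t=imaging.capture('scene');np.savez('scene5.npz',**t)
a=cv2.resize(c['frame'][110:260,190:330,::-1],None,fx=3,fy=3,interpolation=2)
b=cv2.resize(t['frame'][175:235,265:325,::-1],(360,360),interpolation=2);b=cv2.copyMakeBorder(b,0,90,0,0,0)
cv2.imwrite('pics/c5.png',np.hstack([a,b]))"
```

```text
yaw now -0.61 tilt z [ 6.e-04 -2.e-04 -1.e+00] shift [0. 0. 0.] rz -0.61
[ 0.48521034 -0.38463653  0.25017227] 0.08555802822803522
```

View pics/c5.png

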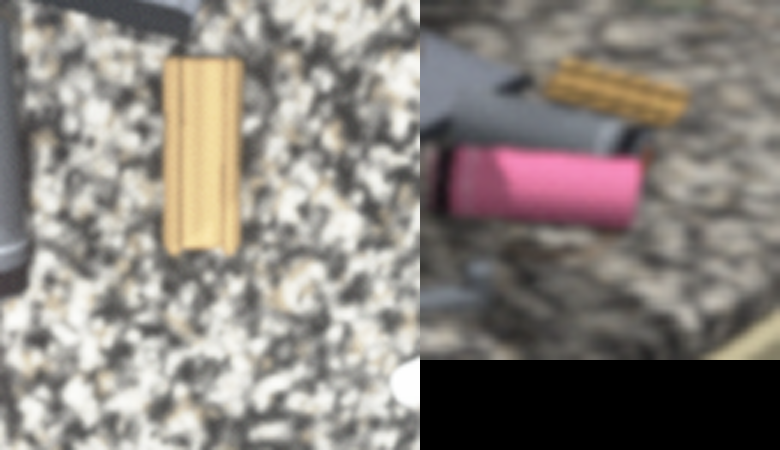

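The cell rolled off towards +y (left edge of the crop) and lies on the worktop beside the pink one, with the empty rest at centre. I'll measure it by mask, twice over time, to check that it is at rest.

```bash
cat > cell.py <<'E'
from h import *
def cell(c,z):
    f=cv2.GaussianBlur(c["frame"],(0,0),1.5).astype(int)
    sp=f.max(2)-f.min(2);br=f.mean(2);g=br.astype(np.float32)
    sd=np.sqrt(np.maximum(cv2.blur(g*g,(9,9))-cv2.blur(g,(9,9))**2,0))
    m=((sp<30)&(br>55)&(br<190)&(sd<14)).astype(np.uint8);m[290:]=0
    cs,_=cv2.findContours(cv2.morphologyEx(m,cv2.MORPH_OPEN,np.ones((5,5))),0,2)
    for k in cs:
        if cv2.contourArea(k)>700:
            (r,sz,a)=cv2.minAreaRect(k);print(np.round(r),np.round(sz),round(a),ray(c,*r,z).round(4))
E
python3 - <<'E'
from cell import *
import time
c=dict(np.load('w5.npz'));cell(c,.03)
from rig import imaging
s,d=wcap('w6');print('--');cell(d,.03)
x=cv2.absdiff(c['frame'],d['frame'])[:290].max(2);print((x>60).sum(), np.argwhere(x>60).min(0) if (x>60).any() else 0)
b=cv2.GaussianBlur(c['frame'],(0,0),1)
for r in (130,150,170,190):print(r,[tuple(int(i) for i in v) for v in b[r,140:204:4]])
E
```

```text
[ 54. 255.] [ 73. 120.] 79 [ 0.3654 -0.1128]
[178. 154.] [70. 34.] 88 [ 0.4986 -0.2884]
[482.  99.] [88. 59.] 90 [ 0.5584 -0.6453]
[140.  54.] [107. 279.] 90 [ 0.6118 -0.2538]
--
[ 55. 255.] [ 74. 121.] 79 [ 0.365  -0.1131]
[179. 152.] [72. 35.] 87 [ 0.499  -0.2882]
[483. 106.] [73. 56.] 90 [ 0.5492 -0.645 ]
[182.  53.] [106. 196.] 90 [ 0.6095 -0.3007]
[40. 30.] [59. 79.] 90 [ 0.6351 -0.1468]
7025 [0 0]
130 [(130, 125, 120), (234, 230, 222), (224, 222, 215), (140, 136, 134), (98, 93, 94), (84, 81, 83), (128, 131, 137), (148, 153, 162), (158, 164, 173), (161, 167, 176), (155, 162, 171), (133, 139, 146), (113, 117, 123), (94, 96, 99), (87, 85, 84), (167, 164, 158)]
150 [(167, 102, 125), (110, 87, 91), (105, 96, 96), (92, 81, 84), (87, 78, 80), (128, 122, 121), (109, 106, 110), (140, 143, 151), (148, 152, 159), (151, 155, 164), (147, 151, 159), (134, 138, 145), (119, 122, 128), (100, 103, 107), (90, 88, 88), (83, 81, 81)]
170 [(242, 155, 194), (223, 136, 169), (181, 110, 136), (138, 101, 112), (114, 102, 102), (143, 129, 123), (174, 157, 146), (145, 144, 149), (148, 151, 159), (153, 156, 165), (151, 154, 162), (140, 143, 151), (126, 128, 134), (108, 110, 115), (86, 85, 87), (126, 124, 121)]
190 [(253, 186, 227), (251, 176, 219), (245, 160, 201), (229, 140, 175), (195, 118, 147), (150, 98, 116), (129, 117, 116), (124, 118, 123), (154, 156, 163), (166, 169, 178), (169, 173, 182), (162, 166, 175), (150, 154, 162), (139, 142, 149), (128, 130, 135), (106, 104, 103)]
```

Request:
carry_out(moves="-1 0 -0.03 0 0 0 0;-1 0 -0.03 0 0 0 0;-1 0 -0.03 0 0 0 0;-1 0 0 0 0 0 0;-1 0 0 0 0 0 0;-1 0 0 0 0 0 0")

```text
time_s: 8.9
tcp_pos: [0.4856, -0.296, 0.2491]
orientation: [3.141, -0.02, -0.002]
wrist_force: [-0.7, 0.3, 0.4]
width: 0.0854
gripper_force: 0.0
```

```bash
python3 - <<'E'
from cell import *
s,c=wcap('w7');print(s['tcp_pos']);cell(c,.03)
cv2.imwrite('pics/c7.png',cv2.resize(c['frame'][80:260,150:350,::-1],None,fx=3,fy=3,interpolation=2))
E
```

```text
[ 0.48563073 -0.29603411  0.24913363]
[268. 280.] [18. 99.] 90 [ 0.3257 -0.3084]
[198. 274.] [31. 65.] 90 [ 0.3369 -0.214 ]
[ 73. 240.] [ 92. 171.] 71 [ 0.388  -0.0537]
[248. 153.] [35. 71.] 3 [ 0.4991 -0.2844]
[450. 137.] [46. 58.] 66 [ 0.5145 -0.5261]
[276.  54.] [107. 167.] 90 [ 0.6098 -0.3176]
[91. 34.] [ 68. 182.] 90 [ 0.6323 -0.115 ]
```

View pics/c7.png

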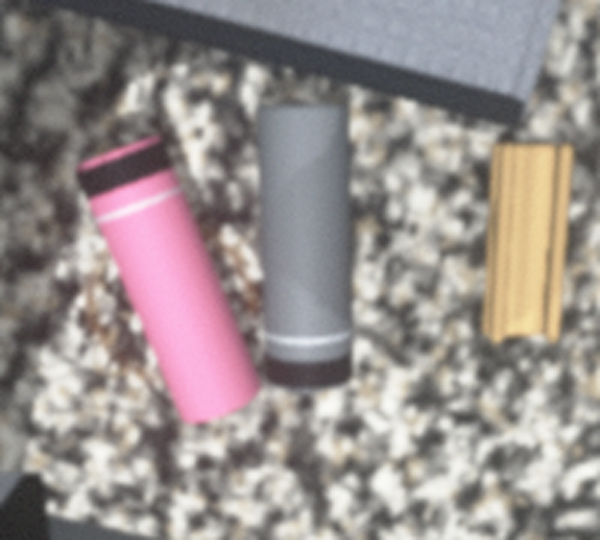

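The cell lies still on the worktop: plain end at crop (305,103), collar end (309,387), and the pink end almost touches it at (260,380). I'll grip near the plain end where the gap is wide, drag it clear of the pink one, then slide the half-open fingers to the middle. Also, when shut the tips met the cell top (48 mm) at TCP 38 mm, so they stand about 10 mm behind the TCP.

```bash
python3 -c "
from h import *
from rig import manip
c=dict(np.load('w7.npz'))
a=ray(c,150+305/3,80+104/3,.038);b=ray(c,150+309/3,80+387/3,.038);d=a-b
m=(a+b)/2;u=d/np.linalg.norm(d);yaw=np.degrees(np.arctan2(d[1],d[0]));print(a,b,np.linalg.norm(d),m,yaw)
print(ray(c,150+260/3,80+380/3,.019),ray(c,150+190/3,80+195/3,.019))
go(manip.sense(),[*(m+.03*u),.04],yaw)"
```

```text
[ 0.54404986 -0.28989824] [ 0.43013499 -0.28935172] 0.11391618717991982 [ 0.48709242 -0.28962498] -0.2748820903235646
[ 0.42724988 -0.26766277] [ 0.50781746 -0.2413698 ]
yaw now -0.76 tilt z [-1.e-03 -5.e-04 -1.e+00] shift [ 0.0316 -0.0071  0.2093] rz -0.48
```

Request:
carry_out(moves="-0.1 0 0 0 0 0 0;-0.1 0 0 0 0 0 0;-0.1 0 0 0 0 0 0;-0.1 0 0 0 0 0 0")

```text
time_s: 9.35
tcp_pos: [0.4861, -0.2952, 0.2499]
orientation: [3.141, -0.018, 0.0]
wrist_force: [-0.0, 0.5, -0.8]
width: 0.0471
gripper_force: 0.0
```

Request:
carry_out(moves="-0.1 0.031 -0.0055 0.02 0 0 0;-0.1 0 0 0.04 0 0 0;-0.1 0 0 0.04 0 0 0;-0.1 0 0 0.04 0 0 0;-0.1 0 0 0.03 0 0 0;-0.1 0 0 0.02 0 0 0;-0.1 0 0 0.02 0 0 0;-0.1 0 0 0.01 0 0 0;-0.1 0 0 0 0 0 0")

```text
time_s: 10.25
tcp_pos: [0.5165, -0.2894, 0.0287]
orientation: [-3.14, 0.017, 0.004]
wrist_force: [-0.2, -0.8, 0.6]
width: 0.0467
gripper_force: 0.0
```

Request:
carry_out(moves="-0.1 0 0 0.01 0 0 0;-0.1 0 0 0.008 0 0 0;-0.1 0 0 0.006 0 0 0;-0.1 0 0 0.003 0 0 0;-0.1 0 0 0 0 0 0")

```text
time_s: 10.75
tcp_pos: [0.517, -0.2897, 0.0026]
orientation: [-3.141, 0.017, 0.001]
wrist_force: [-0.1, -1.0, -0.0]
width: 0.0468
gripper_force: 0.0
```

Free of contact, with the TCP at 2.6 mm, which confirms the tips sit behind the TCP. A little lower, then close.

Request:
carry_out(moves="-0.1 0 0 0.004 0 0 0;-0.1 0 0 0.001 0 0 0;1 0 0 0 0 0 0;1 0 0 0 0 0 0;1 0 0 0 0 0 0;1 0 0 0 0 0 0;1 0 0 0 0 0 0")

```text
time_s: 11.45
tcp_pos: [0.5173, -0.2895, -0.0019]
orientation: [-3.141, 0.017, 0.0]
wrist_force: [-1.0, 1.2, 3.5]
width: 0.036
gripper_force: 59.9
```

Request:
carry_out(moves="1 0 0.01 0 0 0 0;1 0 0.01 0 0 0 0;1 0 0.01 0 0 0 0;1 0 0 0 0 0 0;0.0 0 0 0 0 0 0;-0.1 0 0 0 0 0 0;-0.1 0 0 0 0 0 0;-0.1 -0.01 0 0 0 0 0;-0.1 -0.01 0 0 0 0 0;-0.1 -0.01 0 0 0 0 0;-0.1 -0.002 0 0 0 0 0;-0.1 0 0 0 0 0 0")

```text
time_s: 12.65
tcp_pos: [0.4839, -0.3196, -0.002]
orientation: [-3.141, 0.019, 0.001]
wrist_force: [-0.2, -0.2, 0.7]
width: 0.0473
gripper_force: 0.0
```

```bash
python3 - <<'E'
from h import *
s,c=wcap('w8');go(s,s['tcp_pos'],0);print(s['tcp_pos'],s['wrist_force'])
f=cv2.GaussianBlur(c['frame'],(0,0),1)
for r in (130,150,170,190,205):print(r,[int(v.mean()) for v in f[r,190:330:5]])
print([int(v.mean()) for v in f[90:240:4,258]])
E
```

```text
yaw now -0.69 tilt z [-6.e-04  1.e-04 -1.e+00] shift [0. 0. 0.] rz -0.69
[ 0.4838723  -0.3196232  -0.00204253] [-0.20991692 -0.15965279  0.66953994]
130 [102, 130, 175, 137, 97, 129, 102, 98, 100, 100, 102, 101, 101, 102, 103, 102, 102, 98, 98, 96, 93, 92, 89, 86, 105, 72, 62, 64]
150 [88, 85, 100, 119, 116, 94, 97, 97, 99, 100, 101, 101, 102, 102, 102, 101, 100, 97, 96, 94, 92, 88, 86, 83, 125, 119, 134, 126]
170 [204, 107, 67, 91, 114, 130, 116, 96, 98, 100, 101, 100, 101, 101, 102, 102, 99, 97, 96, 93, 90, 89, 85, 87, 138, 124, 143, 123]
190 [97, 113, 94, 91, 116, 147, 138, 95, 98, 99, 100, 101, 101, 102, 102, 101, 98, 97, 95, 93, 91, 88, 84, 83, 79, 58, 48, 61]
205 [127, 120, 102, 123, 104, 128, 123, 95, 98, 100, 101, 101, 101, 102, 102, 100, 98, 97, 94, 93, 90, 89, 84, 91, 105, 104, 128, 147]
[74, 75, 74, 73, 70, 67, 64, 67, 76, 120, 102, 103, 102, 102, 102, 102, 102, 102, 102, 102, 101, 102, 102, 102, 102, 102, 101, 102, 101, 103, 102, 101, 101, 102, 102, 102, 103, 102]
```

Request:
carry_out(moves="0.3 0 0 0 0 0 0;1 0 0 0 0 0 0;1 0 0 0 0 0 0;1 0 0 0 0 0 0;1 0 0 0 0 0 0;1 0 0 -0.01 0 0 0;1 0 0 -0.03 0 0 0;1 0 0 -0.03 0 0 0;1 0 0 -0.03 0 0 0;1 0 0 0 0 0 0;1 0 0 0 0 0 0")

```text
time_s: 13.8
tcp_pos: [0.485, -0.3189, 0.0982]
orientation: [-3.141, 0.017, -0.001]
wrist_force: [0.1, -0.3, -3.6]
width: 0.036
gripper_force: 60.7
```

```bash
python3 - <<'E'
from h import *
s,c=wcap('w9');print(s['tcp_pos'],s['wrist_force'],s['wrist_torque'],s['width'],s['gripper_force'])
f=cv2.GaussianBlur(c['frame'],(0,0),1)
for r in (130,150,170,190,205):print(r,[int(v.mean()) for v in f[r,200:320:4]])
print([int(v.mean()) for v in f[100:150:2,262]])
r0=100+2*np.argmax([np.abs(f[100+2*i+2,262].astype(int)-f[100+2*i,262]).sum() for i in range(24)])
for r in (r0,r0+1):print(r0,ray(c,262,r,s['tcp_pos'][2]+.002+.038)-s['tcp_pos'][:2])
E
```

```text
[ 0.48501122 -0.31892472  0.09824257] [ 0.06210851 -0.31258801 -3.62150423] [0.00593477 0.02285241 0.01740419] 0.03602078272521874 60.720391273498535
130 [244, 210, 202, 142, 115, 114, 140, 143, 136, 138, 139, 139, 139, 139, 141, 141, 139, 139, 139, 139, 137, 134, 129, 106, 98, 94, 71, 110, 150, 148]
150 [221, 246, 250, 220, 105, 100, 102, 106, 107, 109, 110, 111, 112, 113, 113, 112, 113, 112, 113, 112, 111, 110, 109, 107, 104, 104, 143, 116, 101, 127]
170 [242, 218, 196, 163, 110, 100, 102, 104, 107, 108, 109, 110, 112, 112, 112, 112, 112, 113, 113, 112, 111, 110, 109, 108, 105, 119, 199, 155, 140, 145]
190 [183, 162, 199, 225, 132, 98, 101, 104, 105, 107, 108, 111, 112, 112, 112, 112, 112, 113, 112, 111, 111, 110, 108, 107, 104, 116, 164, 117, 99, 155]
205 [217, 207, 129, 130, 127, 97, 101, 103, 105, 106, 107, 110, 111, 112, 112, 113, 112, 112, 112, 111, 110, 110, 108, 106, 104, 150, 196, 169, 186, 165]
[74, 73, 73, 73, 72, 70, 69, 73, 71, 64, 61, 65, 75, 97, 128, 140, 134, 118, 116, 114, 112, 112, 112, 112, 113]
126 [ 0.0600864  -0.00263394]
126 [ 0.05973506 -0.00263089]
```

Request:
carry_out(moves="1 0 0 -0.03 0 0 0;1 0 0 -0.04 0 0 0;1 0 0 -0.03 0 0 -7.8;1 0 0 0 0 0 -7.8;1 0 0 0 0 0 -7.8;1 0 0 0 0 0 -7.8;1 0 0 0 0 0 -7.8;1 0 0 0 0 0 -7.8;1 0 0 0 0 0 -7.8;1 0 0 0 0 0 -7.8;1 0 0 0 0 0 0")

```text
time_s: 14.95
tcp_pos: [0.4835, -0.3187, 0.1958]
orientation: [-2.693, -1.61, 0.002]
wrist_force: [0.2, -0.6, -2.6]
width: 0.036
gripper_force: 60.9
```

```bash
cat >> h.py <<'E'
D=np.array([.5249,-.0020]);DY=61.63
def dock(x,y=0):
    a=np.radians(DY);return D+[np.cos(a)*x-np.sin(a)*y,np.sin(a)*x+np.cos(a)*y]
def indock(s):
    a=np.radians(DY);d=s["tcp_pos"][:2]-D;return np.array([np.cos(a)*d[0]+np.sin(a)*d[1],-np.sin(a)*d[0]+np.cos(a)*d[1],s["tcp_pos"][2]])*1e3
E
python3 - <<'E'
from h import *
from rig import manip
s=manip.sense();print(s['tcp_pos'],s['width']);go(s,[*dock(-.012),.11],DY)
E
```

```text
[ 0.4835155  -0.31867741  0.19576711] 0.03595455459568031
yaw now 61.75 tilt z [-0.0034  0.0029 -1.    ] shift [ 0.2865 -0.1131  0.0865] rz 0.12
```

Request:
carry_out(moves="1 0.02 -0.008 0 0 0 0;1 0.024 -0.0095 0 0 0 0;1 0.024 -0.0095 0 0 0 0;1 0.024 -0.0095 0 0 0 0;1 0.024 -0.0095 0 0 0 0;1 0.024 -0.0095 0 0 0 0;1 0.024 -0.0095 0 0 0 0;1 0.024 -0.0095 0 0 0 0;1 0.024 -0.0095 0 0 0 0;1 0.024 -0.0095 0 0 0 0;1 0.024 -0.0095 0.02 0 0 0;1 0.0265 -0.01 0.03 0 0 0;1 0 0 0.036 0 0 0;1 0 0 0 0 -3.5 0;1 0 0 0 0 -3.5 0;1 0 0 0 0 0 0;1 0 0 0 0 0 0")

```text
time_s: 16.65
tcp_pos: [0.5206, -0.0131, 0.1113]
orientation: [2.64, 1.578, -0.162]
wrist_force: [-0.3, -0.3, -3.4]
width: 0.036
gripper_force: 61.2
```

```bash
python3 - <<'E'
from h import *
s,c=wcap('w10');print(indock(s).round(1),s['wrist_force'],s['width']);go(s,s['tcp_pos'],DY)
M=R.from_rotvec(s['orientation']).as_matrix();print("xdown deg",np.degrees(np.arcsin(-M[2,0])),"roll",np.degrees(np.arcsin(M[2,1])))
f=cv2.GaussianBlur(c['frame'],(0,0),.7)
for r in (150,190):print(r,[int(v.mean()) for v in f[r,190:330:4]])
for r in range(60,130,10):print(r,[int(v.mean()) for v in f[r,170:350:5]])
E
```

```text
[-11.8  -1.5 111.3] [-0.34429834 -0.27615871 -3.36919113] 0.0359845368349693
yaw now 61.74 tilt z [-0.0585 -0.1068 -0.9926] shift [0. 0. 0.] rz 0.11
xdown deg 6.990790070189638 roll -0.05340640686603937
150 [246, 167, 142, 207, 231, 234, 170, 133, 141, 146, 152, 157, 162, 167, 171, 177, 176, 173, 171, 169, 166, 162, 156, 152, 147, 138, 111, 105, 104, 114, 114, 121, 86, 68, 81]
190 [183, 148, 118, 114, 109, 127, 94, 115, 136, 140, 146, 149, 153, 161, 168, 173, 171, 168, 161, 130, 109, 108, 108, 108, 106, 105, 102, 99, 79, 96, 101, 129, 122, 122, 116]
60 [195, 167, 161, 166, 167, 168, 166, 233, 251, 241, 154, 146, 157, 158, 152, 195, 182, 177, 148, 147, 151, 229, 226, 199, 211, 247, 242, 130, 95, 120, 123, 104, 209, 203, 187, 212]
70 [157, 188, 94, 92, 159, 225, 204, 231, 251, 244, 160, 143, 157, 158, 158, 223, 180, 180, 174, 147, 150, 232, 237, 190, 220, 244, 232, 125, 125, 124, 126, 103, 80, 75, 107, 176]
80 [120, 201, 173, 111, 134, 203, 144, 208, 251, 245, 167, 139, 157, 158, 164, 201, 181, 216, 206, 160, 151, 201, 233, 180, 224, 243, 226, 93, 103, 105, 95, 74, 61, 76, 77, 73]
90 [132, 98, 129, 204, 190, 132, 110, 181, 251, 247, 180, 138, 157, 174, 211, 180, 195, 191, 185, 147, 141, 156, 198, 158, 140, 149, 146, 100, 78, 104, 93, 76, 92, 82, 80, 69]
100 [237, 180, 223, 193, 151, 130, 155, 129, 229, 238, 237, 142, 157, 173, 244, 243, 243, 243, 242, 242, 243, 243, 243, 157, 142, 141, 129, 116, 118, 77, 78, 76, 134, 109, 82, 72]
110 [181, 136, 151, 209, 176, 234, 232, 193, 218, 240, 238, 164, 157, 161, 243, 244, 244, 244, 244, 243, 243, 243, 181, 140, 141, 142, 119, 103, 74, 67, 100, 103, 90, 62, 105, 119]
120 [220, 227, 182, 104, 141, 223, 232, 231, 219, 240, 238, 166, 157, 159, 243, 244, 244, 244, 244, 244, 244, 242, 160, 129, 140, 141, 123, 116, 73, 54, 77, 89, 115, 96, 97, 84]
```

Request:
carry_out(moves="1 0 -0.002 0 0 0 -0.5;1 0.0025 0 0.02 0 0 0;1 0.0025 0 0.02 0 0 0;1 0.0024 0 0.02 0 0 0;1 0.0012 0 0.01 0 0 0;1 0.0012 0 0.01 0 0 0;1 0 0 0 0 0 0;1 0 0 0 0 0 0")

```text
time_s: 17.5
tcp_pos: [0.5193, -0.0127, 0.0316]
orientation: [2.632, 1.589, -0.161]
wrist_force: [-0.1, 0.5, -2.4]
width: 0.0362
gripper_force: 61.3
```

```bash
cat > st.py <<'E'
from h import *
from rig import manip
s=manip.sense();a=np.radians(DY);F=s['wrist_force']
M=R.from_rotvec(s['orientation']).as_matrix()
print('t',s['time_s'],'dock tcp mm',indock(s).round(1),'F dock',np.round([np.cos(a)*F[0]+np.sin(a)*F[1],-np.sin(a)*F[0]+np.cos(a)*F[1],F[2]],1),'w',s['width'].round(4),'pitch',np.degrees(np.arcsin(-M[2,0])).round(2),'yaw',np.degrees(np.arctan2(M[1,0],M[0,0])).round(2),'T',s['wrist_torque'].round(2))
E
python3 st.py
```

```text
Traceback (most recent call last):
  File "st.py", line 5, in <module>
    print('t',s['time_s'],'dock tcp mm',indock(s).round(1),'F dock',np.round([np.cos(a)*F[0]+np.sin(a)*F[1],-np.sin(a)*F[0]+np.cos(a)*F[1],F[2]],1),'w',s['width'].round(4),'pitch',np.degrees(np.arcsin(-M[2,0])).round(2),'yaw',np.degrees(np.arctan2(M[1,0],M[0,0])).round(2),'T',s['wrist_torque'].round(2))
                                                                                                                                                        ^^^^^^^^^^^^^^^^
AttributeError: 'float' object has no attribute 'round'
```

Request:
carry_out(moves="1 0.0006 0 0.005 0 0 0;1 0.0006 0 0.005 0 0 0;1 0.0005 0 0.004 0 0 0;1 0 0 0 0 0 0")

```text
time_s: 17.9
tcp_pos: [0.5187, -0.0126, 0.0167]
orientation: [2.632, 1.59, -0.163]
wrist_force: [-0.0, 0.7, -2.6]
width: 0.036
gripper_force: 61.3
```

```bash
sed -i "s/s\['width'\].round(4)/round(float(s['width']),4)/" st.py; python3 st.py
```

```text
t 17.9 dock tcp mm [-12.3   0.4  16.7] F dock [ 0.6  0.3 -2.6] w 0.036 pitch 7.03 yaw 62.28 T [ 0.2  -0.04 -0.03]
```

Request:
carry_out(moves="1 0 0 0.0015 0 0 0;1 0.003 0 -0.0004 0 0 0;1 0.003 0 -0.0004 0 0 0;1 0.002 0 -0.0002 0 0 0;1 0.002 0 -0.0002 0 0 0;1 0 0 0 0 0 0")

```text
time_s: 18.5
tcp_pos: [0.5231, -0.0048, 0.0157]
orientation: [2.632, 1.589, -0.165]
wrist_force: [-1.0, -4.4, -2.8]
width: 0.0357
gripper_force: 61.2
```

```bash
python3 st.py
```

```text
t 18.5 dock tcp mm [-3.3  0.3 15.7] F dock [-4.4 -1.2 -2.8] w 0.0357 pitch 7.1 yaw 62.23 T [-0.65  0.1  -0.02]
```

Request:
carry_out(moves="1 0.003 0 -0.0003 0 0 0;1 0.002 0 -0.0002 0 0 0;1 0.0015 0 -0.0001 0 0 0;1 0 0 0 0 0 0")

```text
time_s: 18.9
tcp_pos: [0.5258, 0.0004, 0.0155]
orientation: [2.632, 1.588, -0.166]
wrist_force: [-1.7, -6.4, -1.2]
width: 0.036
gripper_force: 61.1
```

```bash
python3 st.py; python3 - <<'E'
from h import *
s,c=wcap('w11')
f=cv2.GaussianBlur(c['frame'],(0,0),.7)
print([int(v.mean()) for v in f[60:160:3,258]])
for r in (100,150,190):print(r,[int(v.mean()) for v in f[r,150:370:6]])
E
```

```text
t 18.9 dock tcp mm [ 2.5  0.4 15.5] F dock [-6.4 -1.6 -1.2] w 0.036 pitch 7.17 yaw 62.2 T [-1.1   0.31  0.  ]
[148, 150, 119, 167, 200, 177, 146, 165, 225, 181, 179, 125, 192, 190, 153, 180, 143, 139, 122, 131, 179, 122, 158, 177, 130, 117, 144, 147, 146, 145, 144, 145, 145, 145]
100 [85, 139, 215, 213, 243, 245, 239, 204, 138, 114, 129, 142, 141, 139, 138, 166, 226, 144, 171, 201, 166, 168, 137, 143, 161, 206, 151, 145, 160, 228, 239, 231, 224, 126, 113, 65, 61]
150 [200, 168, 114, 130, 211, 245, 242, 228, 160, 145, 111, 113, 126, 132, 139, 142, 146, 150, 144, 140, 133, 127, 119, 114, 86, 77, 111, 101, 121, 131, 132, 129, 110, 55, 58, 70, 93]
190 [131, 123, 177, 140, 173, 173, 153, 133, 132, 132, 109, 129, 123, 131, 136, 141, 153, 157, 153, 136, 98, 81, 79, 78, 76, 76, 119, 123, 123, 126, 98, 94, 50, 74, 72, 86, 93]
```

Request:
carry_out(moves="1 0.0015 0 -0.0001 0 0 0;1 0.0005 0 0 0 0 0;1 0.0002 0 0.0014 0 1.4 0;1 0.0002 0 0.0014 0 1.4 0;1 0.0001 0 0.0014 0 1.4 0;1 0.0001 0 0.0014 0 1.4 0;1 0 0 0.0014 0 1.5 0;1 0 0 0 0 0 0")

```text
time_s: 19.75
tcp_pos: [0.5261, 0.0013, 0.0081]
orientation: [-2.691, -1.619, 0.004]
wrist_force: [-3.0, -4.9, -0.3]
width: 0.0362
gripper_force: 61.4
```

```bash
python3 st.py
```

```text
t 19.75 dock tcp mm [3.5 0.5 8.1] F dock [-5.7  0.3 -0.3] w 0.0362 pitch 0.06 yaw 62.06 T [-1.02  0.41 -0.1 ]
```

Request:
carry_out(moves="1 0 0 0.001 0 0 0;1 0 0 0.001 0 0 0;1 0 0 0 0 0 0")

```text
time_s: 20.05
tcp_pos: [0.5267, 0.0024, 0.0065]
orientation: [-2.689, -1.621, 0.003]
wrist_force: [-3.0, -5.2, 1.7]
width: 0.036
gripper_force: 61.8
```

```bash
python3 st.py
```

```text
t 20.05 dock tcp mm [4.8 0.5 6.5] F dock [-5.9  0.2  1.7] w 0.036 pitch 0.05 yaw 62.17 T [-1.1   0.5  -0.04]
```

Request:
carry_out(moves="1 0 0 0.0007 0 0 0;1 -0.001 0 0 0 0 0;1 -0.001 0 0 0 0 0;1 -0.001 0 0 0 0 0;1 -0.001 0 0 0 0 0;1 0 0 0 0 0 0")

```text
time_s: 20.65
tcp_pos: [0.5267, 0.002, 0.0064]
orientation: [-2.686, -1.625, -0.006]
wrist_force: [-2.0, 1.1, 5.8]
width: 0.0359
gripper_force: 62.0
```

```bash
python3 st.py
```

```text
t 20.65 dock tcp mm [4.4 0.3 6.4] F dock [0.  2.3 5.8] w 0.0359 pitch -0.25 yaw 62.33 T [-0.03  0.49 -0.08]
```

Request:
carry_out(moves="0.1 0 0 0 0 0 0;-0.1 0 0 0 0 0 0;-0.1 0 0 0 0 0 0;-0.1 0 0 0 0 0 0;-0.1 0 0 -0.01 0 0 0;-0.1 0 0 -0.02 0 0 0;-0.1 0 0 -0.04 0 0 0;-0.1 0 0 -0.04 0 0 0;-0.1 0 0 -0.04 0 0 0;-0.1 0 0 -0.03 0 0 0;0.9 0 0 0 0 0 0;0.9 0 0 0 0 0 0;0.9 0 0 0 0 0 0;0.9 0 0 0 0 0 0")

```text
time_s: 22.05
tcp_pos: [0.5246, -0.0003, 0.1842]
orientation: [-2.686, -1.623, 0.003]
wrist_force: [1.1, -0.4, -0.6]
width: 0.004
gripper_force: 0.0
```

```bash
python3 st.py; python3 - <<'E'
from h import *
s,c=wcap('w12')
K=c['intrinsics'];Rm=R.from_rotvec(c['attitude']).as_matrix()
def px(x,y,z):
    p=Rm.T@(np.array([*dock(x,y),z])-c['origin']);return (K@p/p[2])[:2]
f=cv2.GaussianBlur(c['frame'],(0,0),.7)
# brightness/colour profile along cell top line (z=.046) and collar
for x in range(-90,80,4):
    u,v=px(x/1e3,0,.046);print(x,tuple(int(i) for i in f[int(round(v)),int(round(u))]) if 0<=v<384 else None,end=' ')
print()
for x in (-20,10):
    print(x,[(y,int(f[tuple(np.round(px(x/1e3,y/1e3,.027)[::-1]).astype(int))].mean())) for y in range(-34,35,2)])
E
```

```text
t 22.05 dock tcp mm [  1.4   1.1 184.2] F dock [ 0.1 -1.1 -0.6] w 0.004 pitch -0.01 yaw 62.27 T [ 0.02  0.01 -0.  ]
-90 (65, 66, 65) -86 (72, 73, 73) -82 (97, 98, 96) -78 (143, 144, 141) -74 (85, 86, 86) -70 (90, 90, 90) -66 (102, 102, 100) -62 (88, 92, 92) -58 (154, 162, 163) -54 (69, 72, 76) -50 (64, 67, 71) -46 (68, 70, 74) -42 (140, 147, 155) -38 (163, 172, 180) -34 (207, 215, 221) -30 (159, 167, 176) -26 (160, 168, 177) -22 (161, 168, 177) -18 (160, 169, 177) -14 (161, 170, 179) -10 (161, 170, 178) -6 (162, 172, 180) -2 (163, 172, 180) 2 (163, 173, 180) 6 (164, 174, 181) 10 (163, 172, 179) 14 (164, 173, 180) 18 (165, 175, 181) 22 (165, 174, 181) 26 (166, 175, 183) 30 (163, 173, 180) 34 (168, 177, 185) 38 (168, 177, 185) 42 (167, 176, 185) 46 (155, 164, 170) 50 (155, 163, 169) 54 (156, 164, 171) 58 (154, 161, 168) 62 (177, 184, 191) 66 (176, 183, 190) 70 (172, 180, 186) 74 (184, 192, 200) 78 (192, 201, 205) 
-20 [(-34, 149), (-32, 146), (-30, 136), (-28, 164), (-26, 176), (-24, 153), (-22, 149), (-20, 129), (-18, 99), (-16, 106), (-14, 129), (-12, 144), (-10, 152), (-8, 159), (-6, 162), (-4, 164), (-2, 166), (0, 169), (2, 172), (4, 170), (6, 169), (8, 162), (10, 150), (12, 149), (14, 142), (16, 140), (18, 180), (20, 238), (22, 244), (24, 244), (26, 243), (28, 240), (30, 206), (32, 176), (34, 192)]
10 [(-34, 205), (-32, 192), (-30, 159), (-28, 188), (-26, 212), (-24, 165), (-22, 152), (-20, 138), (-18, 104), (-16, 103), (-14, 116), (-12, 130), (-10, 148), (-8, 159), (-6, 163), (-4, 167), (-2, 170), (0, 172), (2, 175), (4, 174), (6, 169), (8, 163), (10, 156), (12, 150), (14, 143), (16, 140), (18, 196), (20, 228), (22, 244), (24, 244), (26, 244), (28, 243), (30, 232), (32, 225), (34, 233)]
```

The cell reads as home: the collar lies at dock x about -57 to -45, level and centred. Next, the keeper: shut fingers push the arm and peg from its outer side.

Request:
carry_out(moves="1 -0.02 -0.018 0 0 0 0;1 -0.02 -0.019 0 0 0 0;1 -0.02 -0.019 0 0 0 0;1 -0.017 -0.019 0 0 0 0;1 0 0 0.03 0 0 0;1 0 0 0.03 0 0 0;1 0 0 0.02 0 0 0;1 0 0 0.02 0 0 0;1 0 0 0 0 0 0")

```text
time_s: 23.0
tcp_pos: [0.4215, -0.033, 0.0832]
orientation: [-2.684, -1.622, 0.007]
wrist_force: [-0.3, 0.4, 0.5]
width: 0.0003
gripper_force: 0.0
```

```bash
python3 st.py; python3 - <<'E'
from h import *
s,c=wcap('w13')
K=c['intrinsics'];Rm=R.from_rotvec(c['attitude']).as_matrix()
def px(x,y,z):
    p=Rm.T@(np.array([*dock(x/1e3,y/1e3),z])-c['origin']);return (K@p/p[2])[:2].round()
print(px(-95.6,57.4,.07),px(-50,41,.057),px(-75,74,.09))
f=cv2.GaussianBlur(c['frame'],(0,0),1)
for r in range(200,300,8):print(r,[int(v.mean()) for v in f[r,200:380:6]])
E
```

```text
t 23.0 dock tcp mm [-76.4  76.2  83.2] F dock [0.2 0.4 0.5] w 0.0003 pitch 0.07 yaw 62.3 T [-0.    0.03  0.  ]
[289. 256.] [317. 176.] [261. 238.]
200 [112, 129, 141, 143, 86, 114, 134, 154, 185, 175, 129, 72, 119, 130, 100, 69, 100, 112, 112, 108, 73, 115, 108, 82, 76, 67, 66, 71, 127, 123]
208 [175, 190, 191, 184, 89, 92, 151, 151, 123, 111, 77, 112, 142, 164, 167, 102, 110, 111, 111, 131, 76, 66, 143, 133, 141, 112, 140, 98, 112, 59]
216 [186, 190, 190, 190, 91, 103, 124, 137, 136, 88, 93, 131, 140, 98, 66, 103, 111, 111, 95, 56, 77, 98, 149, 93, 84, 76, 105, 109, 131, 142]
224 [189, 189, 189, 190, 156, 76, 83, 75, 110, 136, 135, 138, 168, 111, 87, 109, 109, 109, 66, 78, 125, 126, 162, 154, 148, 159, 117, 62, 80, 81]
232 [189, 189, 190, 190, 187, 82, 116, 114, 120, 104, 60, 119, 129, 114, 104, 108, 109, 90, 60, 70, 93, 107, 157, 134, 86, 77, 52, 86, 125, 156]
240 [188, 189, 188, 184, 180, 88, 59, 74, 120, 99, 56, 118, 112, 50, 51, 98, 105, 71, 51, 101, 116, 123, 114, 135, 105, 71, 110, 160, 110, 82]
248 [190, 191, 189, 190, 189, 64, 57, 87, 118, 97, 52, 117, 116, 49, 48, 77, 136, 109, 129, 143, 64, 81, 74, 102, 78, 89, 147, 123, 126, 123]
256 [191, 190, 190, 188, 174, 56, 54, 101, 117, 90, 48, 116, 115, 49, 45, 56, 112, 76, 61, 85, 90, 113, 120, 117, 144, 150, 131, 122, 135, 116]
264 [190, 190, 191, 177, 62, 53, 52, 50, 49, 87, 51, 65, 44, 44, 43, 42, 60, 70, 59, 78, 101, 62, 59, 67, 94, 128, 85, 133, 112, 118]
272 [178, 188, 175, 71, 53, 51, 50, 47, 46, 45, 45, 43, 41, 41, 40, 41, 41, 62, 63, 60, 47, 45, 43, 46, 47, 81, 220, 195, 110, 173]
280 [53, 52, 52, 50, 49, 48, 46, 45, 45, 43, 43, 39, 41, 40, 40, 39, 39, 40, 40, 41, 40, 42, 43, 44, 46, 48, 48, 51, 103, 165]
288 [49, 48, 48, 46, 45, 44, 43, 42, 40, 41, 41, 38, 38, 38, 38, 37, 39, 37, 38, 39, 36, 40, 41, 43, 44, 46, 47, 49, 50, 52]
296 [45, 45, 45, 44, 43, 42, 41, 39, 37, 38, 40, 37, 34, 38, 38, 37, 37, 38, 37, 38, 39, 40, 40, 42, 42, 46, 47, 47, 48, 49]
```

Request:
carry_out(moves="1 0 0 0.02 0 0 0;1 0 0 0.015 0 0 0;1 0 0 0.005 0 0 0;1 0 0 0 0 0 0;1 0 0.006 0 0 0 0;1 0 0.007 0 0 0 0;1 0 0.007 0 0 0 0;1 0 0.007 0 0 0 0;1 0 0.006 0 0 0 0;1 0 0 0 0 0 0")

```text
time_s: 24.05
tcp_pos: [0.4549, -0.0494, 0.0466]
orientation: [2.69, 1.622, 0.006]
wrist_force: [-0.3, -1.2, 5.1]
width: -0.0
gripper_force: 2.7
```

```bash
python3 st.py
```

```text
t 24.05 dock tcp mm [-75.   39.1  46.6] F dock [-1.2 -0.3  5.1] w -0.0 pitch -0.18 yaw 62.18 T [-0.27  0.03 -0.01]
```

Request:
carry_out(moves="1 0 0 -0.02 0 0 0;1 0 0 -0.04 0 0 0;1 0 -0.03 -0.04 0 0 0;1 0 -0.03 -0.04 0 0 0;1 0 0 0 0 0 0;1 0 0 0 0 0 0")

```text
time_s: 24.65
tcp_pos: [0.401, -0.0211, 0.1872]
orientation: [2.688, 1.623, 0.008]
wrist_force: [1.1, -0.0, -0.6]
width: 0.0001
gripper_force: 0.0
```

```bash
cat > keep.py <<'E'
from h import *
import sys
s,c=wcap(sys.argv[1]);print(indock(s).round(1))
K=c['intrinsics'];Rm=R.from_rotvec(c['attitude']).as_matrix();f=cv2.GaussianBlur(c['frame'],(0,0),.7)
def px(x,y,z):
    p=Rm.T@(np.array([*dock(x/1e3,y/1e3),z])-c['origin']);u,v=(K@p/p[2])[:2];return f[int(np.clip(round(v),0,383)),int(np.clip(round(u),0,511))]
for a in np.arange(-.5,1.65,.1):
    q=np.array([px(-50-r*np.cos(a),41-r*np.sin(a),.057) for r in range(8,46,3)],int)
    print(round(a,1),q.mean(0).round(),'sd',q.mean(1).std().round(1))
E
python3 keep.py w14
```

```text
[-75.7  99.9 187.2]
-0.5 [123. 123. 121.] sd 44.1
-0.4 [132. 132. 129.] sd 45.5
-0.3 [127. 126. 122.] sd 33.3
-0.2 [104. 104. 101.] sd 28.6
-0.1 [90. 91. 91.] sd 24.1
-0.0 [ 99. 101. 102.] sd 17.5
0.1 [111. 114. 116.] sd 20.6
0.2 [123. 127. 131.] sd 26.6
0.3 [123. 128. 134.] sd 29.4
0.4 [122. 128. 133.] sd 27.9
0.5 [125. 131. 136.] sd 25.2
0.6 [123. 127. 128.] sd 18.9
0.7 [110. 112. 112.] sd 17.8
0.8 [121. 124. 123.] sd 30.7
0.9 [126. 130. 130.] sd 39.2
1.0 [134. 139. 139.] sd 46.6
1.1 [165. 171. 171.] sd 41.0
1.2 [184. 191. 191.] sd 38.2
1.3 [187. 193. 194.] sd 31.6
1.4 [142. 148. 149.] sd 12.6
1.5 [82. 85. 87.] sd 38.9
1.6 [77. 80. 81.] sd 39.8
```

The keeper moved to about 0.4 rad before the tips rode up on it. I'll push the peg itself now, with the tips just above the arm.

Request:
carry_out(moves="1 -0.009 0.025 0 0 0 0;1 -0.009 0.025 0.02 0 0 0;1 0 0 0.04 0 0 0;1 0 0 0.04 0 0 0;1 0 0 0.02 0 0 0;1 0 0 0.017 0 0 0;1 0 0 0 0 0 0;1 0 0 0 0 0 0")

```text
time_s: 25.5
tcp_pos: [0.4355, -0.06, 0.0474]
orientation: [-2.687, -1.622, 0.002]
wrist_force: [-0.6, 0.8, -1.0]
width: -0.0004
gripper_force: 0.0
```

```bash
python3 st.py
```

```text
t 25.5 dock tcp mm [-93.5  51.1  47.4] F dock [ 0.4  0.8 -1. ] w -0.0004 pitch -0.04 yaw 62.24 T [0.03 0.03 0.05]
```

Request:
carry_out(moves="1 0 0 -0.004 0 0 0;1 0 0.005 0 0 0 0;1 0.001 0.005 0 0 0 0;1 0.001 0.005 0 0 0 0;1 0.001 0.005 0 0 0 0;1 0.001 0.005 0 0 0 0;1 0.001 0.005 0 0 0 0;1 0 0 0 0 0 0")

```text
time_s: 26.3
tcp_pos: [0.4659, -0.0669, 0.0528]
orientation: [-2.685, -1.626, -0.007]
wrist_force: [0.3, 6.2, 5.7]
width: -0.0003
gripper_force: 5.3
```

```bash
python3 st.py; python3 keep.py w15
```

```text
t 26.3 dock tcp mm [-85.2  21.1  52.8] F dock [5.6 2.7 5.7] w -0.0003 pitch -0.29 yaw 62.41 T [1.29 0.14 0.04]
[-85.2  21.1  52.8]
-0.5 [161. 158. 149.] sd 32.5
-0.4 [155. 154. 149.] sd 35.1
-0.3 [144. 144. 140.] sd 33.9
-0.2 [124. 123. 120.] sd 38.5
-0.1 [117. 117. 116.] sd 45.8
-0.0 [127. 128. 126.] sd 48.7
0.1 [115. 116. 115.] sd 46.3
0.2 [96. 97. 96.] sd 41.9
0.3 [88. 90. 92.] sd 35.6
0.4 [ 98. 102. 106.] sd 34.7
0.5 [102. 106. 110.] sd 39.3
0.6 [106. 111. 116.] sd 37.1
0.7 [119. 125. 131.] sd 29.3
0.8 [122. 127. 134.] sd 32.8
0.9 [133. 139. 146.] sd 33.0
1.0 [137. 141. 145.] sd 34.9
1.1 [129. 133. 136.] sd 39.0
1.2 [133. 139. 141.] sd 45.2
1.3 [170. 178. 180.] sd 16.6
1.4 [175. 183. 185.] sd 19.0
1.5 [119. 124. 128.] sd 43.8
1.6 [103. 107. 110.] sd 50.1
```

Request:
carry_out(moves="1 0 -0.003 -0.002 0 0 0;1 -0.012 0 0 0 0 0;1 -0.013 0 0 0 0 0;1 0 0.012 0 0 0 0;1 0 0.012 0.001 0 0 0;1 0 0 0 0 0 0;1 0 0 0 0 0 0")

```text
time_s: 27.05
tcp_pos: [0.4724, -0.1014, 0.0533]
orientation: [-2.688, -1.623, -0.003]
wrist_force: [-0.9, -0.1, 0.7]
width: -0.0001
gripper_force: 0.0
```

```bash
python3 st.py; python3 keep.py w16 | grep -E "^(\[|0.[5-9]|1)"
```

```text
t 27.05 dock tcp mm [-112.4   -1.    53.3] F dock [-0.5  0.8  0.7] w -0.0001 pitch -0.13 yaw 62.23 T [-0.01  0.04 -0.02]
[-112.4   -1.    53.3]
0.5 [139. 144. 148.] sd 46.6
0.6 [168. 176. 183.] sd 23.1
0.7 [172. 180. 189.] sd 19.3
0.8 [174. 182. 191.] sd 20.6
0.9 [162. 170. 178.] sd 21.5
1.0 [154. 160. 164.] sd 38.2
1.1 [170. 176. 179.] sd 35.3
1.2 [176. 184. 186.] sd 18.3
1.3 [183. 191. 193.] sd 27.5
1.4 [162. 168. 171.] sd 38.9
1.5 [114. 119. 122.] sd 41.5
1.6 [114. 119. 122.] sd 41.8
```

Request:
carry_out(moves="1 0.005 -0.003 0.002 0 0 0;1 0.005 0 0 0 0 0;1 0.005 0 0 0 0 0;1 0.005 0 0 0 0 0;1 0.005 0.001 0 0 0 0;1 0.005 0.001 0 0 0 0;1 0.005 0.001 0 0 0 0;1 0.004 0.001 0 0 0 0;1 0.004 0.001 0 0 0 0;1 0 0 0 0 0 0")

```text
time_s: 28.1
tcp_pos: [0.4935, -0.0629, 0.0514]
orientation: [-2.686, -1.625, -0.002]
wrist_force: [-0.7, 0.3, -0.6]
width: -0.0001
gripper_force: 0.0
```

```bash
python3 st.py; python3 keep.py w17 | grep -E "^(\[|0.[5-9]|1)"
```

```text
t 28.1 dock tcp mm [-68.5  -1.2  51.4] F dock [-0.1  0.7 -0.6] w -0.0001 pitch -0.15 yaw 62.35 T [-0.02  0.03 -0.  ]
[-68.5  -1.2  51.4]
0.5 [91. 91. 89.] sd 33.2
0.6 [80. 80. 80.] sd 39.7
0.7 [88. 88. 88.] sd 47.5
0.8 [95. 96. 96.] sd 50.7
0.9 [109. 111. 111.] sd 49.3
1.0 [116. 119. 121.] sd 58.4
1.1 [134. 138. 140.] sd 55.6
1.2 [143. 147. 149.] sd 50.4
1.3 [137. 142. 146.] sd 58.0
1.4 [130. 136. 141.] sd 27.4
1.5 [114. 120. 126.] sd 31.2
1.6 [119. 125. 131.] sd 32.6
```

Request:
carry_out(moves="1 0.002 0.001 0 0 0 0;1 0.002 0.001 0 0 0 0;1 0.0015 0.001 0 0 0 0;1 0 0 0 0 0 0")

```text
time_s: 28.55
tcp_pos: [0.4957, -0.0618, 0.0511]
orientation: [-2.688, -1.621, 0.007]
wrist_force: [-4.5, -2.5, 2.9]
width: -0.0002
gripper_force: 2.1
```

```bash
python3 st.py
```

```text
t 28.55 dock tcp mm [-66.5  -2.8  51.1] F dock [-4.4  2.8  2.9] w -0.0002 pitch 0.13 yaw 62.19 T [-0.56  0.9   0.03]
```

Request:
carry_out(moves="1 0.002 0 0 0 0 0;1 0.002 0 0 0 0 0;1 0 0 0 0 0 0")

```text
time_s: 28.85
tcp_pos: [0.4958, -0.0613, 0.0511]
orientation: [-2.691, -1.618, 0.015]
wrist_force: [-5.6, -8.5, 5.6]
width: 0.0002
gripper_force: 5.0
```

```bash
python3 st.py
```

```text
t 28.85 dock tcp mm [-66.   -2.6  51.1] F dock [-10.1   0.9   5.6] w 0.0002 pitch 0.41 yaw 62.04 T [-1.68  1.24  0.02]
```

At the stop: 10 N with no further travel. Retreat, rise and check.

Request:
carry_out(moves="1 -0.006 0 0 0 0 0;1 -0.01 0 0 0 0 0;1 -0.01 0 -0.01 0 0 0;1 0 0 -0.04 0 0 0;1 0 0 -0.04 0 0 0;1 0 0 -0.04 0 0 0;1 -0.01 0 -0.02 0 0 0;1 0 0 0 0 0 0;1 0 0 0 0 0 0")

```text
time_s: 29.75
tcp_pos: [0.4837, -0.0896, 0.2021]
orientation: [-2.689, -1.623, -0.004]
wrist_force: [-0.4, 0.5, -0.4]
width: 0.0002
gripper_force: 0.0
```

```bash
python3 keep.py w18 | grep -E "^(\[|0.[5-9]|1)"; python3 - <<'E'
from h import *
c=dict(np.load('w18.npz'))
K=c['intrinsics'];Rm=R.from_rotvec(c['attitude']).as_matrix();f=cv2.GaussianBlur(c['frame'],(0,0),.7)
def px(x,y,z):
    p=Rm.T@(np.array([*dock(x/1e3,y/1e3),z])-c['origin']);u,v=(K@p/p[2])[:2];return int(f[int(np.clip(round(v),0,383)),int(np.clip(round(u),0,511))].mean())
for y in (30,20,10,0,-9):print('across',y,[(x,px(x,y,.057)) for x in range(-70,-28,3)])
print('cell',[(x,px(x,0,.046)) for x in range(-76,-30,3)])
print('peg',[(y,px(-50,y,.07)) for y in range(-24,12,3)])
E
```

```text
[-96.7  -5.3 202.1]
0.5 [163. 163. 160.] sd 34.8
0.6 [155. 156. 153.] sd 37.4
0.7 [167. 168. 165.] sd 44.6
0.8 [199. 199. 196.] sd 40.4
0.9 [198. 201. 200.] sd 36.4
1.0 [195. 199. 200.] sd 48.7
1.1 [216. 221. 222.] sd 30.7
1.2 [226. 230. 233.] sd 29.0
1.3 [219. 224. 227.] sd 31.6
1.4 [198. 206. 212.] sd 19.9
1.5 [179. 188. 197.] sd 6.6
1.6 [179. 188. 197.] sd 7.2
across 30 [(-70, 176), (-67, 237), (-64, 217), (-61, 211), (-58, 226), (-55, 188), (-52, 193), (-49, 193), (-46, 193), (-43, 153), (-40, 175), (-37, 151), (-34, 122), (-31, 161)]
across 20 [(-70, 170), (-67, 209), (-64, 200), (-61, 196), (-58, 195), (-55, 179), (-52, 191), (-49, 193), (-46, 192), (-43, 155), (-40, 157), (-37, 170), (-34, 225), (-31, 251)]
across 10 [(-70, 152), (-67, 250), (-64, 253), (-61, 253), (-58, 253), (-55, 203), (-52, 188), (-49, 180), (-46, 179), (-43, 136), (-40, 157), (-37, 183), (-34, 216), (-31, 167)]
across 0 [(-70, 152), (-67, 250), (-64, 253), (-61, 253), (-58, 252), (-55, 189), (-52, 175), (-49, 176), (-46, 176), (-43, 139), (-40, 187), (-37, 207), (-34, 238), (-31, 192)]
across -9 [(-70, 183), (-67, 251), (-64, 252), (-61, 253), (-58, 249), (-55, 192), (-52, 189), (-49, 191), (-46, 182), (-43, 128), (-40, 159), (-37, 183), (-34, 221), (-31, 168)]
cell [(-76, 110), (-73, 108), (-70, 200), (-67, 253), (-64, 253), (-61, 253), (-58, 244), (-55, 179), (-52, 175), (-49, 176), (-46, 169), (-43, 141), (-40, 187), (-37, 207), (-34, 238), (-31, 192)]
peg [(-24, 248), (-21, 243), (-18, 160), (-15, 115), (-12, 182), (-9, 190), (-6, 194), (-3, 185), (0, 176), (3, 177), (6, 178), (9, 185)]
```

The keeper lies straight across (uniform x from -56 to -44 along its length) and the white lip top is fully bare in front of the cell. Handing in.

```bash
python3 -c "
from rig import manip
print(manip.close_job())"
```

```text
the job is handed in; nothing more can be done
None
```

The cell is home behind the lip and the keeper is swung fully across to its stop, as far as the force readings and image measurements show. I handed the job in at about 30 s without a verdict coming back. My first grasp missed and rolled the cell off its rest, so I picked it up from the worktop beside the pink one. I did not look again at the jar, salt mill and tin.

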